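# Sweep the finished rings off the jeweller's board into the tray

## Robot

A 6-joint arm with a two-finger parallel gripper is mounted at the origin on the work surface. World frame = base frame: x ahead of the robot, y to its left, z up, the work surface at z = 0. Lengths are in m, angles in rad, forces in N, time in s.
With the tool pointing down it reaches from about 0.3 to 0.75 m from the base axis. Payload 8.5 kg.
Tool frame: the origin (TCP) lies midway between the tips of the shut fingers; the grasp point (between the pads) lies manip.hold_point_z behind it (manip.hold_point_z is the distance from the TCP to the grasp point, in m); z points along the fingers, y is the direction in which the jaws open and shut (so a half turn about z gives the same grasp; the last joint's range is limited). The gripper opens to 85 mm and grips with 20 to 120 N. Pads are 22 mm wide; open, the fingers measure 114 mm over their backs; the gripper's body (76 mm by 85 mm) begins 54 mm behind the grasp point. The pads swing forward as they close: fully open they stand 13 mm farther back than shut.
Start: joints at [-1.365, 0.381, 1.297, -0, 1.464, -0.215], TCP at [0.225, -0.502, 0.231] pointing down, gripper open.
Joint ranges: [-3.11, 3.11], [-0.89, 2.33], [0.22, 2.48], [-1.42, 4.56], [0.17, 2.85], [-2.88, 2.88]. Speed limits (rad/s): [2.39, 2.39, 3.14, 3.14, 3.14, 3.14].

## Interface

Orientations are given as a rotation vector (axis times angle).
In Python, from plant import manip, viewer gives the robot as it stands.
- The arm moves only by the tool move_arm, never from a script. Its argument "commands" is text: rows parted by semicolons, each of 4 numbers parted by spaces: the shift along the tool's x, y, z in mm, then the turn about the tool's z in rad. A call has 1 to 8 rows; each row is the pose to reach, as a shift and turn from the pose commanded when the call began, along the tool's axes at that moment; what a row does not reach only later rows make up. A row lasts 1/12 s, in which the tool goes at most 41.7 mm and 7.16 degrees, less where a joint would pass 70% of its speed; a pose out of reach is approached as far as the arm can. A call with a gripper value outside its range is refused whole. "hand" is the closure, from -1 (fully open) to 1 (shut), set as the call begins (left out, the last holds). The fingers move at their own pace and stop on an object; "newtons" is the grip in N (left out, the last holds). Time passes only in rows, so rows that repeat a pose let the fingers close. It gives the time, the measured TCP pose, the force and the opening at its end, in the units of the state.
- manip.get_state(): the state, without advancing time (a new reading comes with each control period).
- viewer.camera(name): name is "side" or "top" or "wrist"; returns the picture (384x512x3 uint8, red, green, blue); there is no depth.
- viewer.calibration(name): a dict with "fx", "fy", "cx", "cy" (pixels), "distortion" ([k1, k2, p1, p2, k3] as OpenCV has them; the pictures are not rectified), "rvec" (rotation vector, rad) and "tvec" (3), from world to camera coordinates, as OpenCV has them; the wrist camera has in their place "tool_from_camera" (4x4, takes a point from camera to tool coordinates, whose origin is the TCP and whose axes are the flange's). Camera axes: x right, y down, z forward; pixel columns grow to the right and rows downward; lengths in m; the calibration is good to about 2 mm. A picture is of the moment at which its call begins: read the wrist's pose just before it. calibration takes no time and is no camera call.
- manip.hand_in(): hands the job in, once; it reports no verdict.
The state is a dict: "clock": time; "joints": joint angles; "dq": joint speeds; "tau": joint torques, N m; "eef_pos": TCP position; "ee_rot": TCP orientation; "contact_force": force on the tool from outside, world axes, zero at the start; "ft_torque": the same for the moment, N m; "finger_gap": finger opening in m.
Only numpy, scipy, OpenCV 4.12 (cv2) and the standard library are available. Lean on these libraries where they do the work, as an engineer would, in place of code of your own. Each camera call takes 0.05 s, during which the arm holds its last target.

## Task

Sweep the three brass rings off the wooden work board with your fingertips, so that they drop over its edge and all lie in the low metal tray beside it. Only push the rings along the board: do not pinch them, lift them or press down hard on them. Leave the wax ring blank and the steel punch standing where they are among the rings, and leave everything else on the bench alone.

Things in the scene. Friction and masses are not known exactly. Their poses are not given: they have to be found in the camera images.
- board: fixed wooden work board lying on the bench, 260 (its x) x 200 (its y) x 35 mm high; origin at the centre of its underside, z up; its flat top is 35 mm above the bench. It is turned up to 0.2 rad from the world axes and its y sides (at y = +100 and -100 mm) carry the tray on one and the steel plate on the other; which is which varies
- tray: fixed open aluminium tray, 260 (its x) x 100 (its y) x 25 mm high outside, walls and floor 3 mm, empty; origin at the centre of its underside, z up. Its long side lies 1 mm from one y side of the board along the whole of it, its centre 151 mm from the board's centre, its rim 10 mm below the board's top
- plate: fixed flat dark steel plate, 260 x 100 x 20 mm high, like the tray but on the board's opposite side; origin at the centre of its underside. Rings do not belong there
- ring1: brass pendant ring (a plain hoop) lying flat on the board, outside diameter 32, hole 24, 10 mm high, 24 to 42 g; origin at the centre of its underside, z up along the ring's axis. The three are alike. The rings, blank and punch stand in a row along the board's x, at least 40 mm apart along it (centre to centre), in any order, each within 40 mm of the board's middle in y
- ring2: brass pendant ring (a plain hoop) lying flat on the board, outside diameter 32, hole 24, 10 mm high, 24 to 42 g; origin at the centre of its underside, z up along the ring's axis. The three are alike. The rings, blank and punch stand in a row along the board's x, at least 40 mm apart along it (centre to centre), in any order, each within 40 mm of the board's middle in y
- ring3: brass pendant ring (a plain hoop) lying flat on the board, outside diameter 32, hole 24, 10 mm high, 24 to 42 g; origin at the centre of its underside, z up along the ring's axis. The three are alike. The rings, blank and punch stand in a row along the board's x, at least 40 mm apart along it (centre to centre), in any order, each within 40 mm of the board's middle in y
- blank: brown wax ring blank, loose, 20 g, standing upright on the board: a foot 26 (its x) x 18 (its y) x 8 mm with an upright hoop of 26 mm outside diameter on it, 33 mm tall in all; origin at the centre of its underside. Leave it
- punch: steel doming punch, loose, 110 g, standing upright on the board, 22 mm diameter, 46 mm tall with a narrower neck and rounded head; origin at the centre of its underside. Leave it
- jar: closed jar on the bench, 56 mm diameter, 70 mm tall, off to the left; origin at the centre of its underside. Leave it
- hammer: hammer 240 mm long lying on the bench to the right of the board; origin under it, handle along its -x. Leave it
- graver: graving tool with a handle, 170 mm long, lying on the bench beyond the board; origin under it, handle along its -x. Leave it
- bowl: white ceramic bowl on the bench, 90 mm rim diameter, 40 mm tall, to the left of the board; origin at the centre of its underside. Leave it

How it is judged:
By the outcome, as a careful person would: the job done as asked, in the order asked, and still so for the second after the job is handed in, with the robot touching nothing.
It also fails if it takes over 51 s, if anything falls off the work surface, if the arm or the gripper's body presses on something with over 40 N, if the wrist force passes 120 N, or if a joint passes its speed limit or range.

## Working session

There is one attempt and no reset: what is moved stays moved. The work goes in short steps, Python scripts to look and compute and a tool call to move; the robot and the scene stay as the last step left them, time stands still between calls to the robot, and variables do not carry over. Pictures are saved under pics/ and viewed, and the job is handed in when it is done.

Besides the shell and the picture viewer there is one more tool, called after ">>>" as name(argument=value, ...) on one line, values as JSON. move_arm: Moves the arm, as the interface text tells. Its arguments: {"type":"object","properties":{"commands":{"type":"string"},"hand":{"type":"number"},"newtons":{"type":"number"}},"required":["commands"]}

```bash
ls; mkdir -p pics; python3 - <<'E'
from plant import manip, viewer
import cv2
s=manip.get_state();print(s['clock'],s['eef_pos'],s['ee_rot'],s['finger_gap'],manip.hold_point_z)
for n in ['top','side']:
    im=viewer.camera(n);cv2.imwrite(f'pics/{n}0.png',im[:,:,::-1]);print(viewer.calibration(n))
print(viewer.calibration('wrist'))
E
```

```text
pics
0.0 [ 0.22461015 -0.50172323  0.2307076 ] [-3.07089077e+00 -6.55790991e-01 -4.33823337e-05] 0.08560639239784393 0.0187
{'fx': 478.0284562635404, 'fy': 478.0284562635404, 'cx': 256.69564957392055, 'cy': 190.25263305950585, 'distortion': array([0.02076715, 0.        , 0.        , 0.        , 0.        ]), 'rvec': array([ 2.16607876, -2.19505682,  0.0693455 ]), 'tvec': array([1.14033499e-03, 6.05366159e-01, 1.57407642e+00])}
{'fx': 386.472805107634, 'fy': 386.472805107634, 'cx': 254.71183701636815, 'cy': 196.11083763827864, 'distortion': array([-0.09410751,  0.        ,  0.        ,  0.        ,  0.        ]), 'rvec': array([ 0.08364951, -2.71398453,  1.53726697]), 'tvec': array([0.57118822, 0.06722511, 1.12968583])}
{'fx': 303.34064509657566, 'fy': 303.34064509657566, 'cx': 259.4532504771704, 'cy': 190.5679129832489, 'distortion': array([-0.07537666,  0.        ,  0.        ,  0.        ,  0.        ]), 'tool_from_camera': array([[-5.16340474e-04, -9.50077397e-01, -3.12013900e-01,
         7.98011617e-02],
       [ 9.99999327e-01, -8.14625657e-04,  8.25659680e-04,
        -9.04951808e-04],
       [-1.03861513e-03, -3.12013263e-01,  9.50077178e-01,
        -1.42820459e-01],
       [ 0.00000000e+00,  0.00000000e+00,  0.00000000e+00,
         1.00000000e+00]])}
```

View pics/top0.png

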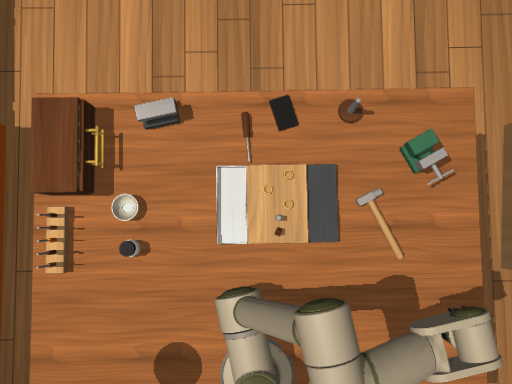

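View pics/side0.png

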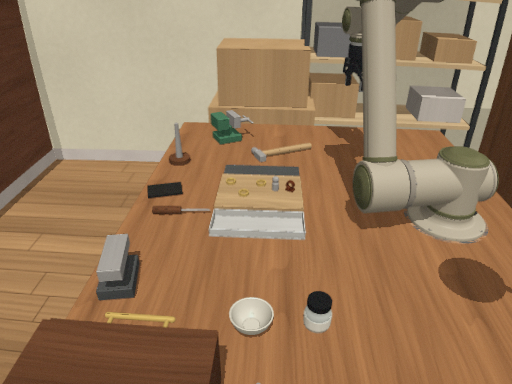

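```bash
cat > h.py <<'E'
import numpy as np, cv2
from plant import manip, viewer
def w2p(n,P):
    c=viewer.calibration(n);return cv2.projectPoints(np.array(P,float).reshape(-1,1,3),c['rvec'],c['tvec'],np.array([[c['fx'],0,c['cx']],[0,c['fy'],c['cy']],[0,0,1]]),c['distortion'])[0].reshape(-1,2)
def p2w(n,uv,z,pose=None):
    c=viewer.calibration(n);K=np.array([[c['fx'],0,c['cx']],[0,c['fy'],c['cy']],[0,0,1]])
    x=cv2.undistortPoints(np.array(uv,float).reshape(-1,1,2),K,c['distortion']).reshape(-1,2)
    d=np.c_[x,np.ones(len(x))]
    if n=='wrist':
        T=c['tool_from_camera'];Rt=cv2.Rodrigues(np.array(pose[1],float))[0]
        o=Rt@T[:3,3]+pose[0];D=d@(Rt@T[:3,:3]).T
    else:
        R=cv2.Rodrigues(c['rvec'])[0];o=-R.T@c['tvec'];D=d@R
    return o+D*((z-o[2])/D[:,2])[:,None]
E
python3 - <<'E'
import cv2
im=cv2.imread('pics/top0.png')[155:255,205:350]
cv2.imwrite('pics/top0z.png',cv2.resize(im,None,fx=5.5,fy=5.5,interpolation=cv2.INTER_CUBIC))
im=cv2.imread('pics/side0.png')[155:245,200:315]
cv2.imwrite('pics/side0z.png',cv2.resize(im,None,fx=6.5,fy=6.5,interpolation=cv2.INTER_CUBIC))
E
```

```text
(no output)
```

View pics/top0z.png

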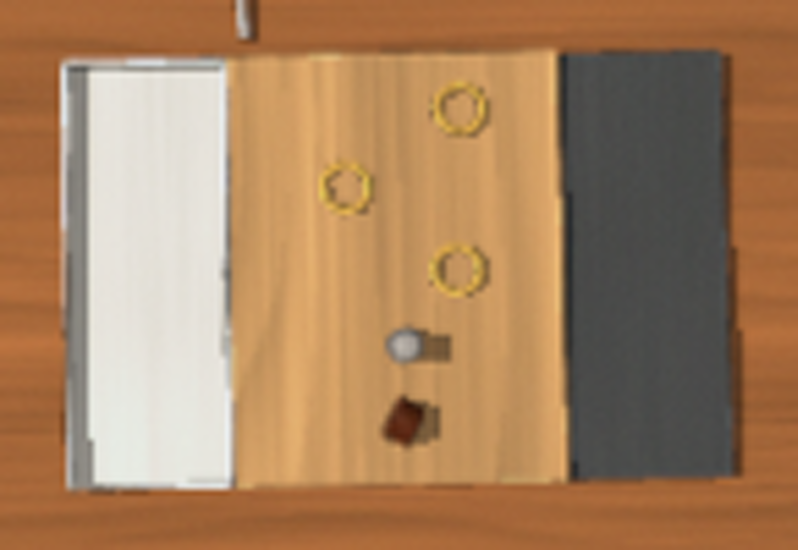

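View pics/side0z.png

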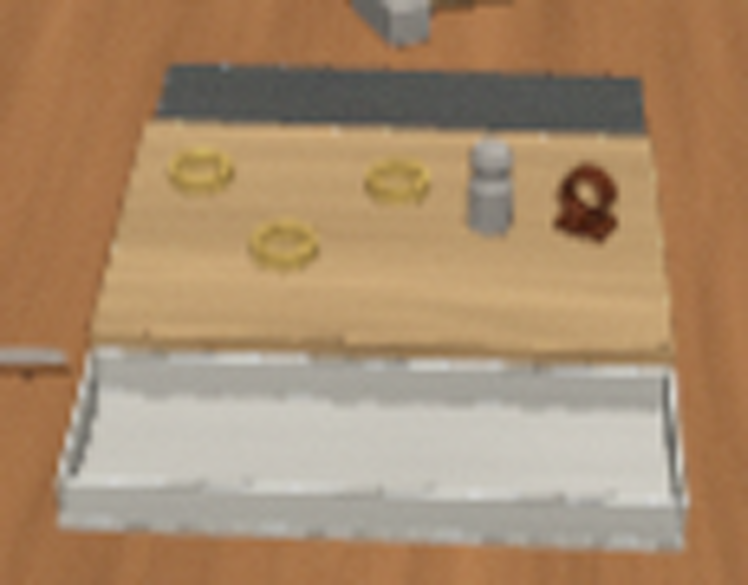

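```bash
python3 - <<'E'
from h import *
np.set_printoptions(precision=4,suppress=True)
t=lambda P:(np.array(P,float)+.5)/5.5-.5+[205,155]
c=lambda P:(np.array(P,float)+.5)/6.5-.5+[200,155]
B=p2w('top',t([(229,55),(557,50),(570,481),(233,487)]),.035);print(B)
m=B.mean(0);print(m)
ex=B[0]-B[3]+B[1]-B[2];print('yaw',np.arctan2(ex[1],ex[0]))
Bs=p2w('side',c([(146,122),(648,133),(674,365),(93,345)]),.035);print(Bs,Bs.mean(0))
y=np.arctan2(ex[1],ex[0]);R=np.array([[np.cos(y),np.sin(y)],[-np.sin(y),np.cos(y)]])
W=p2w('top',t([(460,108),(346,187),(458,270)]),.041)
S=p2w('side',c([(201,169),(284,243),(397,181)]),.041)
pt=p2w('top',t([(404,345)]),.075);ps=p2w('side',c([(490,226)]),.035)
bt=p2w('top',t([(404,421)]),.058);bs=p2w('side',c([(586,228)]),.037)
for a in (W,S,pt,ps,bt,bs): print(a[:,:2],(a[:,:2]-m[:2])@R.T)
E
```

```text
[[ 0.6904  0.0267  0.035 ]
 [ 0.6906 -0.1714  0.035 ]
 [ 0.4317 -0.1738  0.035 ]
 [ 0.4307  0.0272  0.035 ]]
[ 0.5608 -0.0728  0.035 ]
yaw 0.0036326293889634197
[[ 0.6916 -0.1721  0.035 ]
 [ 0.4341 -0.1786  0.035 ]
 [ 0.4318  0.0389  0.035 ]
 [ 0.6875  0.0404  0.035 ]] [ 0.5613 -0.0678  0.035 ]
[[ 0.6556 -0.1119]
 [ 0.609  -0.0428]
 [ 0.5583 -0.109 ]] [[ 0.0946 -0.0394]
 [ 0.0482  0.0299]
 [-0.0027 -0.0362]]
[[ 0.6565 -0.1131]
 [ 0.6098 -0.0441]
 [ 0.5597 -0.1077]] [[ 0.0955 -0.0406]
 [ 0.0491  0.0285]
 [-0.0012 -0.0349]]
[[ 0.5134 -0.0748]] [[-0.0475 -0.0018]]
[[ 0.5138 -0.0773]] [[-0.0471 -0.0043]]
[[ 0.4689 -0.0747]] [[-0.0919 -0.0015]]
[[ 0.4681 -0.0752]] [[-0.0928 -0.002 ]]
```

```bash
cat >> h.py <<'E'
def shift(tx,ty,tz,yaw=None):
    s=manip.get_state();R=cv2.Rodrigues(np.array(s['ee_rot'],float))[0]
    d=R.T@(np.array([tx,ty,tz])-s['eef_pos'])*1000
    th=np.arctan2(R[1,0],R[0,0]);
    print('shift',d.round(1),'turn',None if yaw is None else round(th-yaw,3),'now',np.round(s['eef_pos'],4),round(th,4))
E
python3 -c "
from h import *
shift(.609,-.088,.16,np.pi/2)"
```

```text
shift [ 519.8 -220.6   71.2] turn -1.15 now [ 0.2246 -0.5018  0.2308] 0.4208
```

>>> move_arm(commands="520 -221 0 -1.15;520 -221 0 -1.15;520 -221 0 -1.15;520 -221 0 -1.15;520 -221 0 -1.15;520 -221 0 -1.15;520 -221 0 -1.15;520 -221 0 -1.15", hand=0.62, newtons=20)

```text
clock: 0.77
eef_pos: [0.4524, -0.2558, 0.2312]
ee_rot: [-2.375, -2.056, 0.0]
contact_force: [0.6, -0.9, 0.2]
finger_gap: 0.0163
```

```bash
python3 -c "
from h import *
shift(.609,-.088,.16,np.pi/2)"
```

```text
shift [188.5 131.   71.2] turn -0.144 now [ 0.4524 -0.2558  0.2312] 1.4268
```

>>> move_arm(commands="160 120 70 -0.144;160 120 70 -0.144;160 120 70 -0.144;160 120 70 -0.144;160 120 70 -0.144;160 120 70 -0.144;160 120 70 -0.144;160 120 70 -0.144")

```text
clock: 1.43
eef_pos: [0.5937, -0.1175, 0.1611]
ee_rot: [-2.227, -2.215, 0.001]
contact_force: [-0.4, 0.2, 0.3]
finger_gap: 0.0165
```

```bash
python3 - <<'E'
from h import *
shift(.609,-.088,.16,np.pi/2)
s=manip.get_state();im=viewer.camera('wrist');cv2.imwrite('pics/w1.png',cv2.resize(im[:,:,::-1],None,fx=1.5,fy=1.5))
np.save('w1.npy',np.r_[s['eef_pos'],s['ee_rot']])
E
```

```text
shift [29.6 15.1  1.1] turn -0.005 now [ 0.5937 -0.1175  0.1611] 1.5653
```

View pics/w1.png

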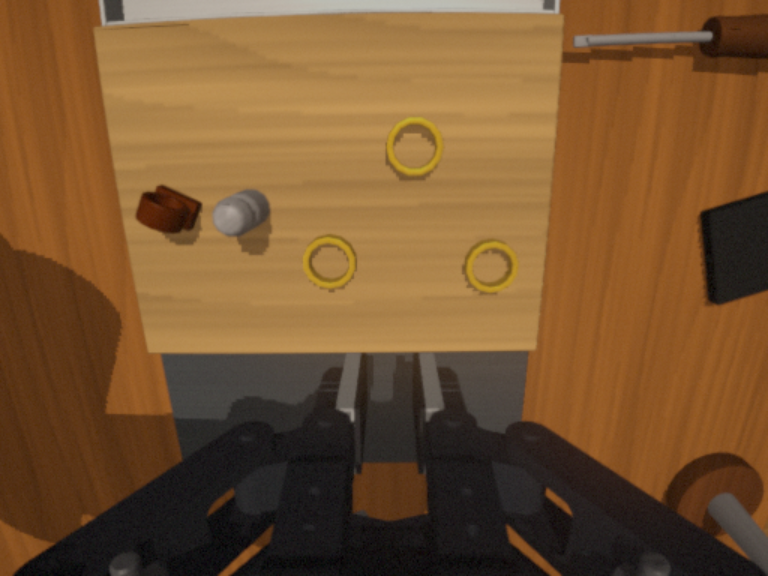

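```bash
python3 - <<'E'
from h import *
np.set_printoptions(precision=4,suppress=True)
p=np.load('w1.npy');p=(p[:3],p[3:])
f=lambda P:(np.array(P,float)+.5)/1.5-.5
print(p2w('wrist',f([(97,28),(562,13),(536,348),(150,352)]),.035,p))
print(p2w('wrist',f([(415,146),(329,263),(492,267)]),.042,p))
print(p2w('wrist',f([(229,216)]),.078,p),p2w('wrist',f([(258,205)]),.035,p))
E
```

```text
[[ 0.432   0.0261  0.035 ]
 [ 0.6868  0.0288  0.035 ]
 [ 0.6892 -0.1688  0.035 ]
 [ 0.4323 -0.1709  0.035 ]]
[[ 0.6077 -0.0414  0.042 ]
 [ 0.557  -0.1083  0.042 ]
 [ 0.6546 -0.1113  0.042 ]]
[[ 0.5126 -0.0736  0.078 ]] [[ 0.5154 -0.0743  0.035 ]]
```

>>> move_arm(commands="33 14 0 0;33 14 60 0;33 14 90 0;33 14 90 0;33 14 90 0")

```text
clock: 1.9
eef_pos: [0.6067, -0.0854, 0.07]
ee_rot: [-2.227, -2.21, 0.003]
contact_force: [-0.1, 1.2, 0.6]
finger_gap: 0.0162
```

```bash
python3 - <<'E'
from h import *
shift(.608,-.084,.040,np.pi/2)
s=manip.get_state();im=viewer.camera('wrist');cv2.imwrite('pics/w2.png',cv2.resize(im[:,:,::-1],None,fx=1.5,fy=1.5))
E
```

```text
shift [ 1.3  1.4 30. ] turn -0.008 now [ 0.6067 -0.0854  0.07  ] 1.5631
```

View pics/w2.png

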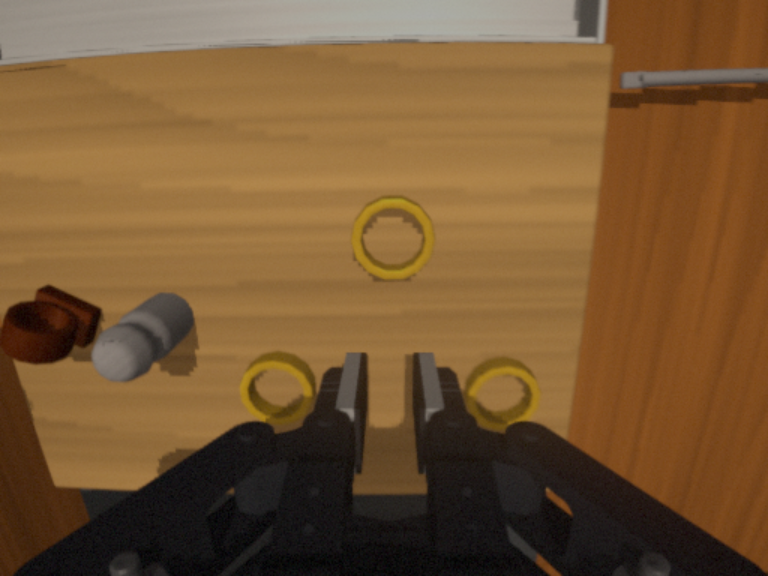

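>>> move_arm(commands="0 1 20 -0.008;0 1 31 -0.008;0 1 31 -0.008;0 1 31 -0.008")

```text
clock: 2.28
eef_pos: [0.6095, -0.085, 0.0416]
ee_rot: [2.219, 2.222, 0.001]
contact_force: [0.6, -0.1, -0.5]
finger_gap: 0.0161
```

```bash
python3 - <<'E'
from h import *
shift(.608,-.084,.040,np.pi/2)
im=viewer.camera('wrist');cv2.imwrite('pics/w3.png',cv2.resize(im[:,:,::-1],None,fx=1.5,fy=1.5))
im=viewer.camera('side')[:,:,::-1][130:250,170:330];cv2.imwrite('pics/s3.png',cv2.resize(im,None,fx=5,fy=5))
E
```

```text
shift [ 1.  -1.5  1.6] turn 0.001 now [ 0.6095 -0.085   0.0416] 1.5721
```

View pics/w3.png

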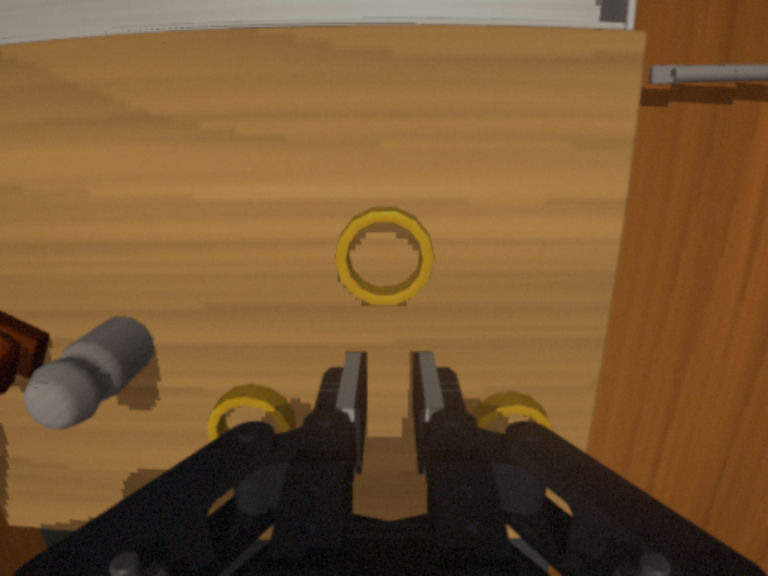

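View pics/s3.png

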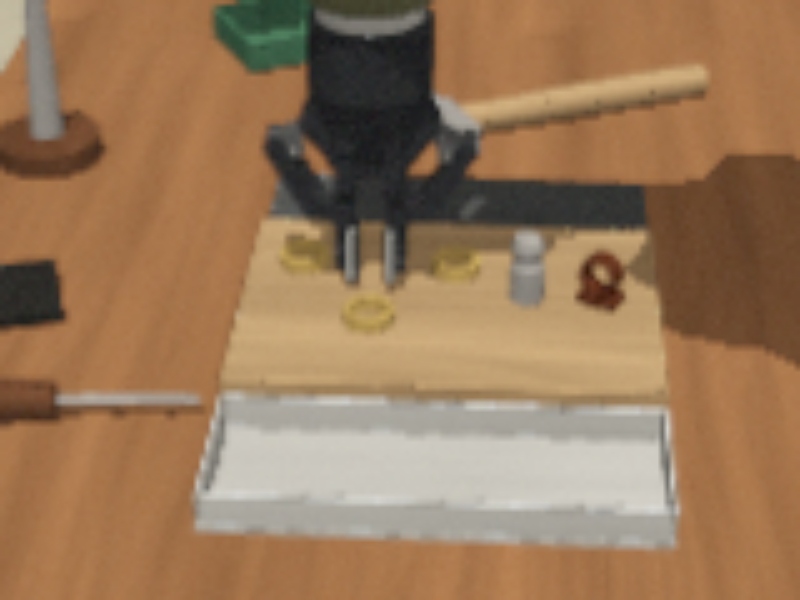

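```bash
python3 -c "
from h import *
shift(.608,.04,.039,np.pi/2);print(manip.get_state()['contact_force'])"
```

```text
shift [124.9  -1.6   2.8] turn 0.002 now [ 0.6098 -0.0849  0.0419] 1.5725
[0.25219977 0.75395337 0.64101742]
```

>>> move_arm(commands="0 0 2 0;0 0 2 0;0 0 2 0")

```text
clock: 2.63
eef_pos: [0.6093, -0.0845, 0.0387]
ee_rot: [2.219, 2.223, 0.0]
contact_force: [-0.4, -0.3, -0.2]
finger_gap: 0.0161
```

```bash
python3 -c "
from h import *
for i in range(3):
  shift(.608,.04,.039,np.pi/2);print(manip.get_state()['contact_force']);viewer.camera('top')"
```

```text
shift [124.5  -1.   -0.4] turn 0.002 now [ 0.6093 -0.0845  0.0387] 1.5728
[-0.35000354 -0.25267335 -0.15552327]
shift [124.5  -1.   -0.4] turn 0.002 now [ 0.6093 -0.0845  0.0386] 1.5728
[-0.09324962  0.18217728 -0.55993378]
shift [124.5  -1.   -0.5] turn 0.002 now [ 0.6092 -0.0845  0.0385] 1.5728
[-0.63081258 -0.80636225 -0.4697331 ]
```

>>> move_arm(commands="12 0 0 0;24 0 0 0;36 0 0 0;48 0 0 0;60 0 0 0;72 0 0 0;84 0 0 0;96 0 0 0")

```text
clock: 3.45
eef_pos: [0.609, 0.0129, 0.0383]
ee_rot: [2.219, 2.224, 0.0]
contact_force: [-0.4, 0.2, -0.5]
finger_gap: 0.0163
```

>>> move_arm(commands="14 0 0 0;28 0 0 0;28 0 0 0;28 0 0 0")

```text
clock: 3.78
eef_pos: [0.6089, 0.0404, 0.0383]
ee_rot: [2.218, 2.225, -0.0]
contact_force: [0.2, 0.3, 0.3]
finger_gap: 0.0163
```

```bash
python3 - <<'E'
from h import *
shift(.608,.04,.039,np.pi/2)
im=viewer.camera('wrist');cv2.imwrite('pics/w4.png',cv2.resize(im[:,:,::-1],None,fx=1.5,fy=1.5))
im=viewer.camera('side')[:,:,::-1][130:250,170:330];cv2.imwrite('pics/s4.png',cv2.resize(im,None,fx=5,fy=5))
E
```

```text
shift [-0.4 -0.9 -0.7] turn 0.003 now [0.6089 0.0404 0.0383] 1.5743
```

View pics/w4.png

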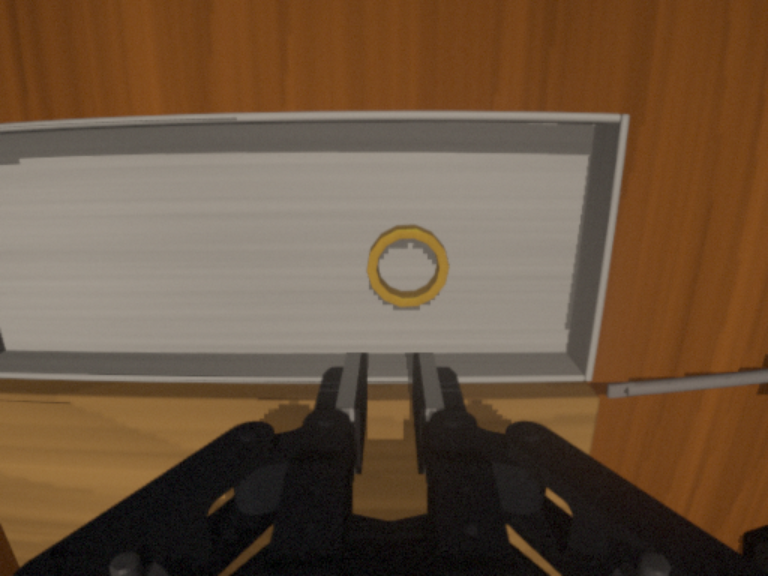

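View pics/s4.png

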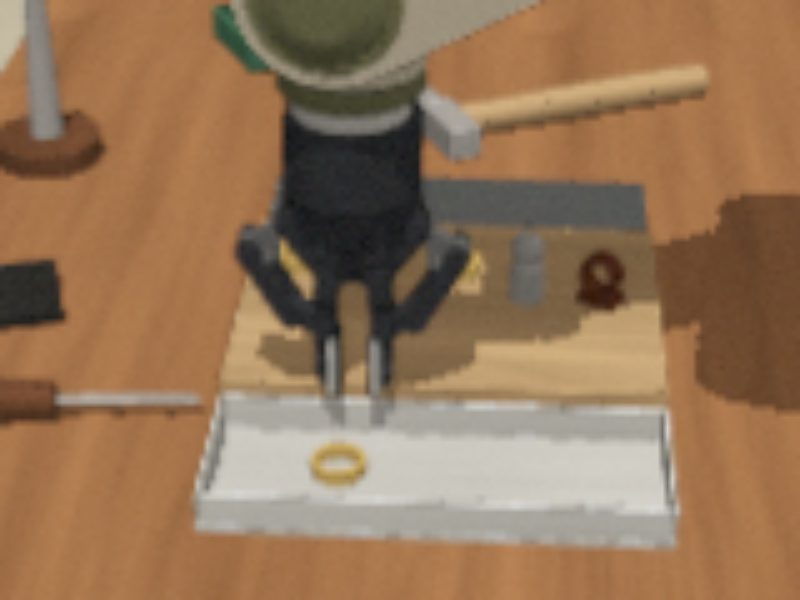

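>>> move_arm(commands="0 0 -40 0;-20 5 -65 0;-60 20 -70 0;-100 40 -70 0;-140 47 -70 0;-175 47 -70 0;-194 47 -70 0;-194 47 -70 0")

```text
clock: 4.55
eef_pos: [0.6559, -0.16, 0.1078]
ee_rot: [2.225, 2.217, -0.001]
contact_force: [0.0, 0.7, -0.3]
finger_gap: 0.0162
```

```bash
python3 - <<'E'
from h import *
s=manip.get_state();shift(.6555,-.153,.0385,np.pi/2)
im=viewer.camera('wrist');cv2.imwrite('pics/w5.png',cv2.resize(im[:,:,::-1],None,fx=1.5,fy=1.5))
np.save('w5.npy',np.r_[s['eef_pos'],s['ee_rot']])
E
```

```text
shift [ 7.  -0.4 69.3] turn -0.004 now [ 0.6559 -0.16    0.1078] 1.5668
```

View pics/w5.png

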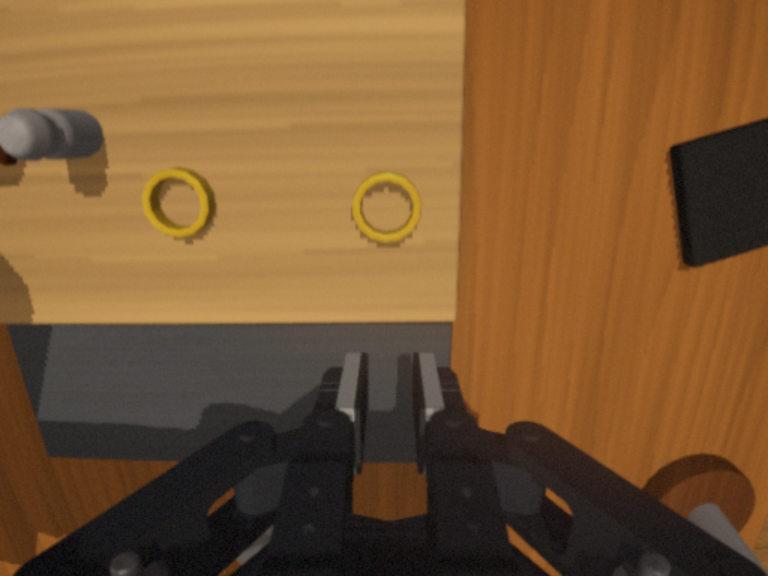

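>>> move_arm(commands="5 0 35 0;5 0 65 0;5 0 69 0;5 0 69 0;5 0 69 0")

```text
clock: 5.02
eef_pos: [0.6566, -0.1488, 0.0402]
ee_rot: [2.218, 2.224, 0.0]
contact_force: [-0.7, -0.1, 0.2]
finger_gap: 0.0164
```

```bash
python3 - <<'E'
from h import *
viewer.camera('top');shift(.6555,-.153,.0385,np.pi/2)
E
```

```text
shift [-3.9 -1.3  2.1] turn 0.003 now [ 0.6568 -0.1491  0.0406] 1.5733
```

>>> move_arm(commands="0 0 2 0;8 -1 2 0;20 -1 2 0;32 -1 2 0;44 -1 2 0;56 -1 2 0;68 -1 2 0;80 -1 2 0")

```text
clock: 5.73
eef_pos: [0.6551, -0.0678, 0.0374]
ee_rot: [2.219, 2.224, 0.0]
contact_force: [-0.0, 0.9, 0.0]
finger_gap: 0.0163
```

>>> move_arm(commands="12 0 0 0;24 0 0 0;36 0 0 0;48 0 0 0;60 0 0 0;72 0 0 0;84 0 0 0;96 0 0 0")

```text
clock: 6.4
eef_pos: [0.6549, 0.0278, 0.0373]
ee_rot: [-2.219, -2.224, -0.0]
contact_force: [0.7, -1.1, -0.1]
finger_gap: 0.0166
```

>>> move_arm(commands="10 0 0 0;10 0 0 0;10 0 0 0")

```text
clock: 6.65
eef_pos: [0.6549, 0.0371, 0.0373]
ee_rot: [2.218, 2.225, -0.0]
contact_force: [-0.2, -0.6, -0.2]
finger_gap: 0.0162
```

```bash
python3 - <<'E'
from h import *
shift(.608,.04,.039,np.pi/2)
im=viewer.camera('wrist');cv2.imwrite('pics/w6.png',cv2.resize(im[:,:,::-1],None,fx=1.5,fy=1.5))
E
```

```text
shift [  3.1 -46.9  -1.7] turn 0.003 now [0.6549 0.0371 0.0373] 1.5737
```

View pics/w6.png

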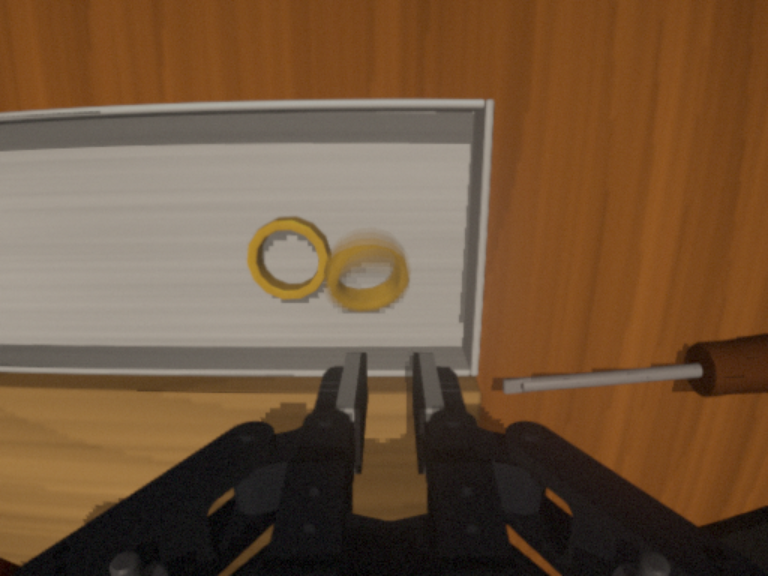

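>>> move_arm(commands="0 0 -40 0;-20 0 -70 0;-55 -20 -75 0;-90 -45 -75 0;-125 -70 -75 0;-160 -97 -75 0;-187 -97 -75 0;-187 -97 -75 0")

```text
clock: 7.37
eef_pos: [0.557, -0.1563, 0.1127]
ee_rot: [2.225, 2.216, -0.001]
contact_force: [-0.2, -0.3, 0.3]
finger_gap: 0.0164
```

```bash
python3 - <<'E'
from h import *
s=manip.get_state();
im=viewer.camera('wrist');cv2.imwrite('pics/w7.png',cv2.resize(im[:,:,::-1],None,fx=1.5,fy=1.5))
shift(.558,-.150,.0385,np.pi/2)
E
```

```text
shift [ 3.9  0.2 74.1] turn -0.003 now [ 0.5577 -0.1539  0.1126] 1.5676
```

View pics/w7.png

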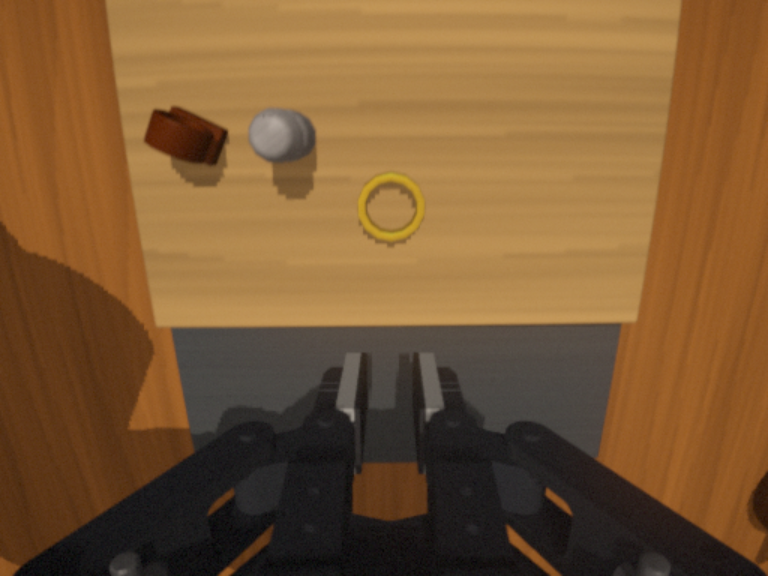

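Aligned with ring 3 (391,207). Lowering behind it.

>>> move_arm(commands="0 0 40 0;0 0 70 0;0 0 75 0;0 0 75 0;0 0 75 0")

```text
clock: 7.83
eef_pos: [0.5586, -0.15, 0.0373]
ee_rot: [-2.218, -2.224, 0.0]
contact_force: [-0.1, 0.4, -0.6]
finger_gap: 0.0164
```

```bash
python3 - <<'E'
from h import *
viewer.camera('top');shift(.558,-.133,.0385,np.pi/2)
E
```

```text
shift [17.1 -0.6 -1. ] turn 0.003 now [ 0.5587 -0.1501  0.0375] 1.5734
```

>>> move_arm(commands="8 0 0 0;17 0 0 0;25 2 0 0;33 5 0 0;41 8 0 0;49 11 0 0;54 13 0 0;54 13 0 0")

```text
clock: 8.55
eef_pos: [0.5716, -0.0953, 0.0373]
ee_rot: [-2.218, -2.225, -0.0]
contact_force: [-0.1, 1.2, -0.1]
finger_gap: 0.0161
```

```bash
python3 - <<'E'
from h import *
s=manip.get_state();
im=viewer.camera('wrist');cv2.imwrite('pics/w8.png',cv2.resize(im[:,:,::-1],None,fx=1.5,fy=1.5))
im=viewer.camera('side')[:,:,::-1][130:250,170:330];cv2.imwrite('pics/s8.png',cv2.resize(im,None,fx=5,fy=5))
shift(.572,.04,.0385,np.pi/2)
E
```

```text
shift [136.4   1.1  -1.3] turn 0.002 now [ 0.5713 -0.0964  0.0373] 1.5732
```

View pics/w8.png

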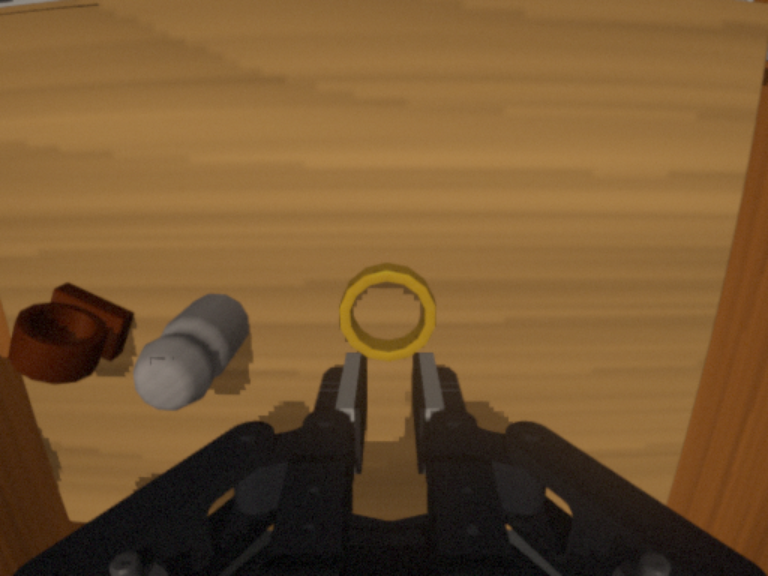

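View pics/s8.png

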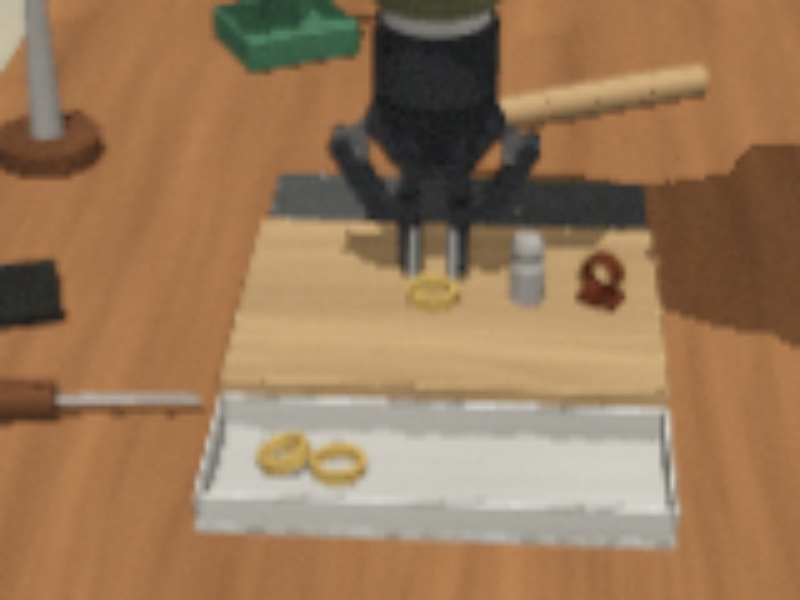

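>>> move_arm(commands="10 2 0 0;20 3 0 0;32 3 0 0;44 2 0 0;56 1 0 0;68 0 0 0;80 -1 0 0;92 -2 0 0")

```text
clock: 9.32
eef_pos: [0.5688, -0.0032, 0.0374]
ee_rot: [-2.219, -2.224, -0.0]
contact_force: [0.2, -0.2, -0.9]
finger_gap: 0.0163
```

>>> move_arm(commands="12 0 0 0;24 0 0 0;36 0 0 0;40 0 0 0;40 0 0 0;40 0 0 0")

```text
clock: 9.82
eef_pos: [0.569, 0.0355, 0.0373]
ee_rot: [2.219, 2.224, -0.0]
contact_force: [-0.2, -0.7, 0.1]
finger_gap: 0.0163
```

```bash
python3 - <<'E'
from h import *
s=manip.get_state();
im=viewer.camera('wrist');cv2.imwrite('pics/w9.png',cv2.resize(im[:,:,::-1],None,fx=1.5,fy=1.5))
im=viewer.camera('side')[:,:,::-1][130:250,170:330];cv2.imwrite('pics/s9.png',cv2.resize(im,None,fx=5,fy=5))
shift(.572,.04,.0385,np.pi/2)
E
```

```text
shift [ 5.1  3.  -1.2] turn 0.001 now [0.569  0.0349 0.0373] 1.5723
```

View pics/w9.png

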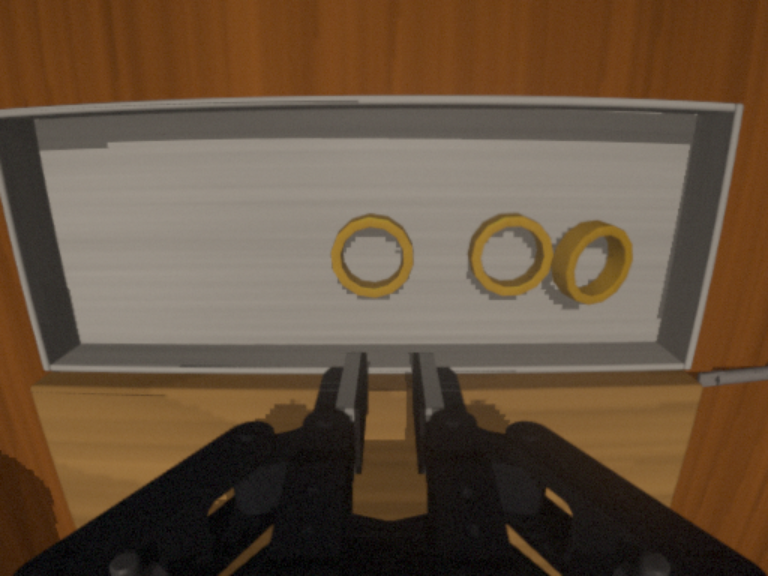

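View pics/s9.png

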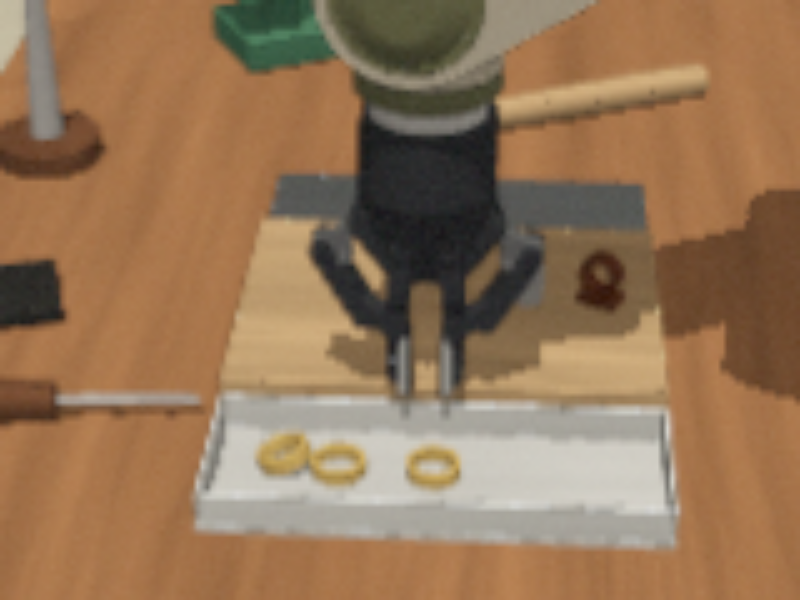

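```bash
python3 - <<'E'
from h import *
np.set_printoptions(precision=4,suppress=True)
s=manip.get_state();p=(s['eef_pos'],s['ee_rot'])
f=lambda P:(np.array(P,float)+.5)/1.5-.5
print(p2w('wrist',f([(372,256),(511,255),(592,262)]),.012,p))
print(p2w('wrist',f([(469,255),(553,255),(511,297)]),.012,p))
print(p2w('wrist',f([(692,368),(740,103)]),.025,p))
im=viewer.camera('wrist')[:,:,::-1][120:220,280:460];cv2.imwrite('pics/w9z.png',cv2.resize(im,None,fx=4.4,fy=4.4,interpolation=cv2.INTER_CUBIC))
E
```

```text
[[0.5617 0.0724 0.012 ]
 [0.6149 0.0729 0.012 ]
 [0.647  0.0703 0.012 ]]
[[0.5987 0.0729 0.012 ]
 [0.6312 0.073  0.012 ]
 [0.6163 0.0559 0.012 ]]
[[0.6889 0.0304 0.025 ]
 [0.6862 0.1296 0.025 ]]
```

View pics/w9z.png

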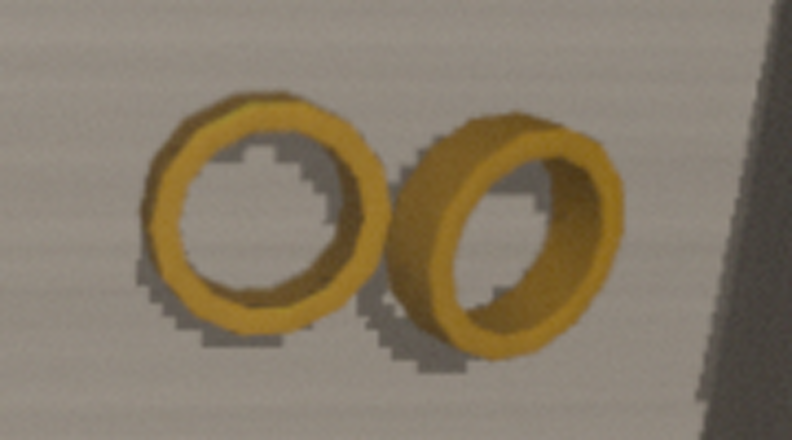

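>>> move_arm(commands="0 0 -30 0;10 5 -35 0;40 25 -35 0;73 44 -35 0;73 44 -35 0;73 44 -35 0;73 44 -35 0", hand=0.76)

```text
clock: 10.55
eef_pos: [0.6125, 0.1081, 0.072]
ee_rot: [-2.219, -2.223, 0.001]
contact_force: [-0.2, -0.5, -0.5]
finger_gap: 0.0102
```

```bash
python3 - <<'E'
from h import *
im=viewer.camera('wrist');cv2.imwrite('pics/w10.png',cv2.resize(im[:,:,::-1],None,fx=1.5,fy=1.5))
im=viewer.camera('side')[:,:,::-1][130:250,170:330];cv2.imwrite('pics/s10.png',cv2.resize(im,None,fx=5,fy=5))
shift(.613,.108,.0085,np.pi/2)
E
```

```text
shift [ 0.5  0.6 63.7] turn 0.001 now [0.6124 0.1075 0.0722] 1.5716
```

View pics/w10.png

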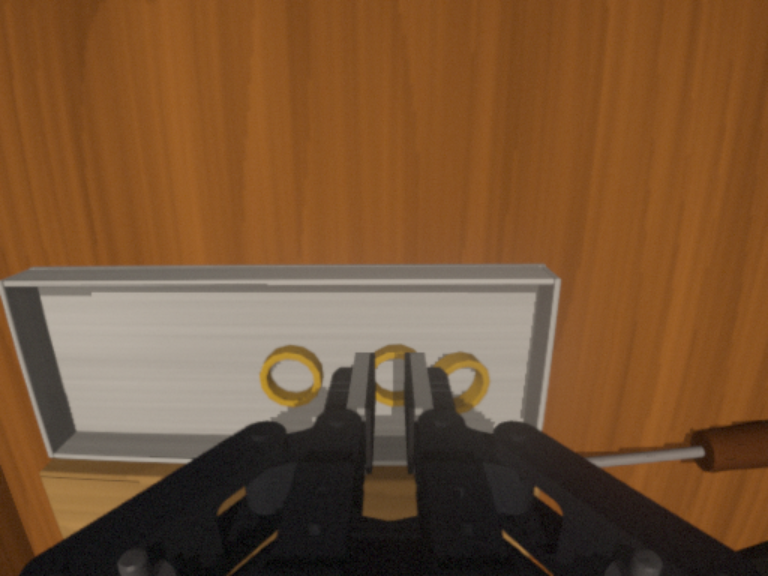

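View pics/s10.png

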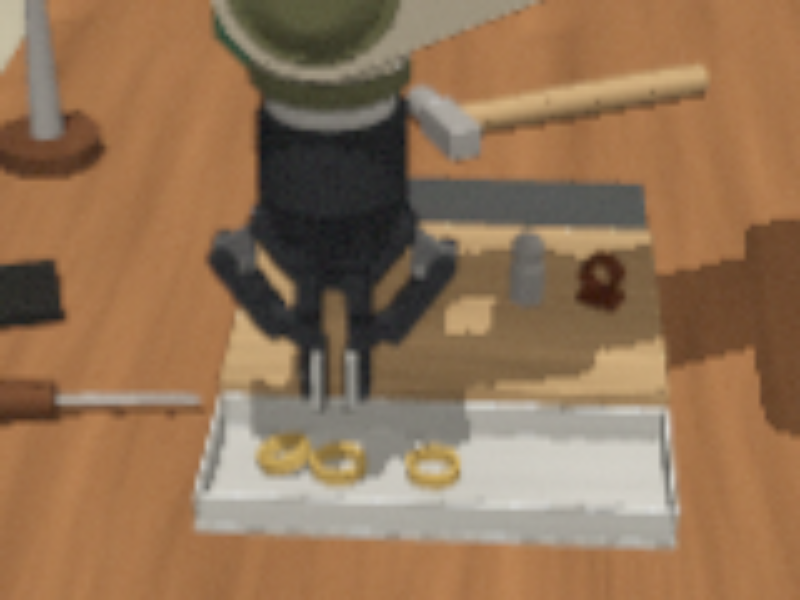

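>>> move_arm(commands="1 0 25 0;1 0 43 0;1 0 43 0;1 0 43 0")

```text
clock: 10.98
eef_pos: [0.6124, 0.1087, 0.0292]
ee_rot: [-2.22, -2.222, 0.002]
contact_force: [1.2, -0.1, 0.6]
finger_gap: 0.0103
```

```bash
python3 - <<'E'
from h import *
im=viewer.camera('wrist');cv2.imwrite('pics/w11.png',cv2.resize(im[:,:,::-1],None,fx=1.5,fy=1.5))
shift(.613,.108,.0085,np.pi/2)
E
```

```text
shift [-0.9 -0.1 21.6] turn 0.001 now [0.6131 0.1089 0.0301] 1.5719
```

View pics/w11.png

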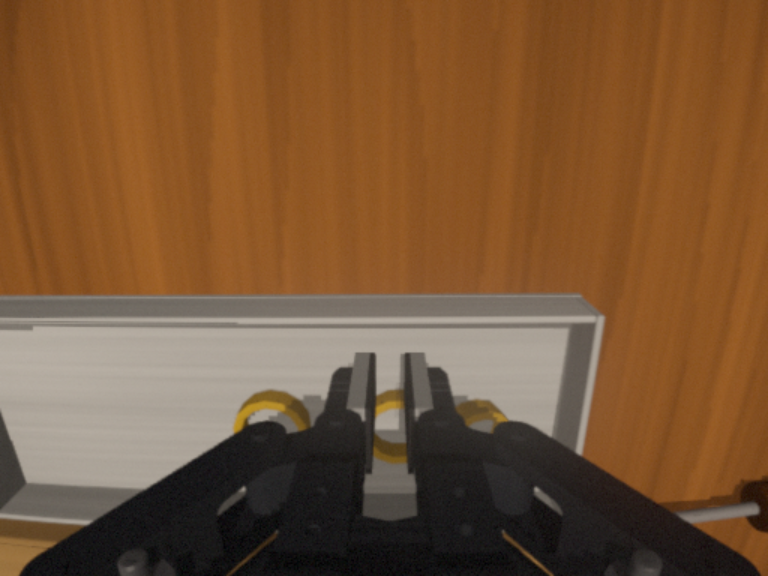

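>>> move_arm(commands="0 0 10 0;0 0 20 0;0 0 20 0;0 0 20 0")

```text
clock: 11.37
eef_pos: [0.6125, 0.1095, 0.0088]
ee_rot: [-2.219, -2.223, 0.001]
contact_force: [0.5, 0.5, -0.4]
finger_gap: 0.0102
```

```bash
python3 - <<'E'
from h import *
im=viewer.camera('wrist');cv2.imwrite('pics/w12.png',cv2.resize(im[:,:,::-1],None,fx=1.5,fy=1.5))
im=viewer.camera('side')[:,:,::-1][170:250,200:300];cv2.imwrite('pics/s12.png',cv2.resize(im,None,fx=7,fy=7))
shift(.613,.108,.0085,np.pi/2)
print(manip.get_state()['contact_force'])
E
```

```text
shift [-1.5  0.1  1. ] turn 0.002 now [0.6129 0.1095 0.0095] 1.5728
[0.66146432 0.29281817 0.0527848 ]
```

View pics/w12.png

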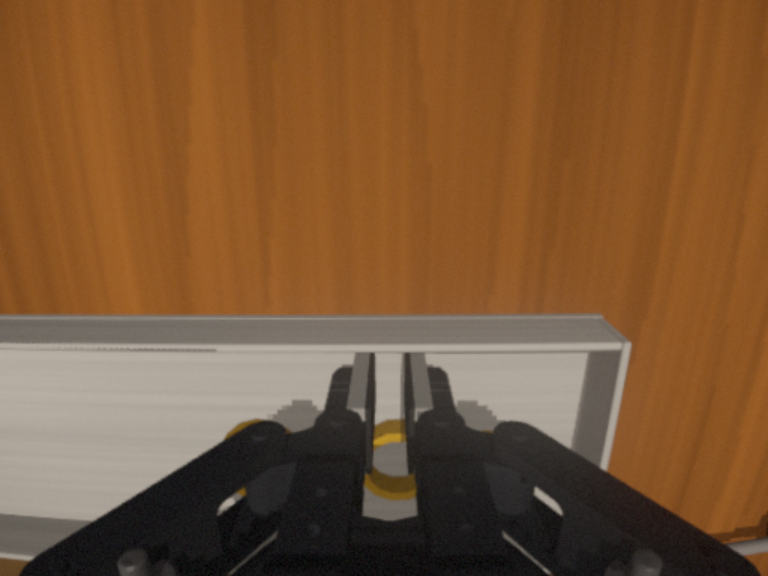

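View pics/s12.png

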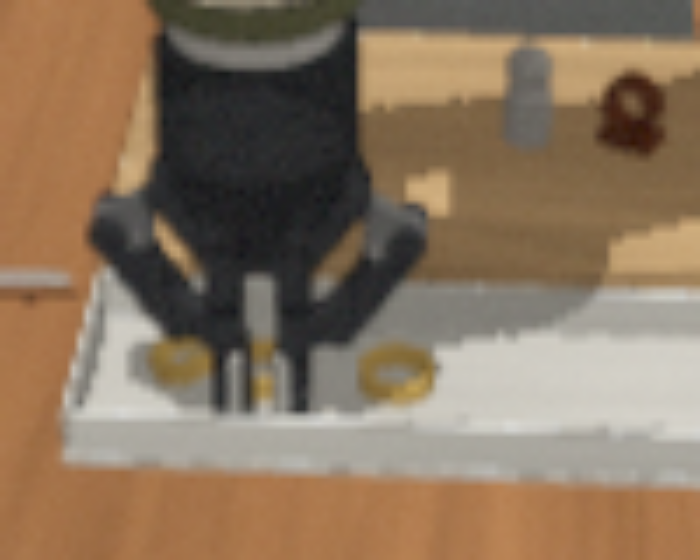

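>>> move_arm(commands="-5 0 1 0;-9 0 1 0;-13 -2 1 0;-17 -4 1 0;-21 -5 1 0;-25 -6 1 0;-29 -7 1 0;-29 -7 1 0")

```text
clock: 12.13
eef_pos: [0.6058, 0.0796, 0.0084]
ee_rot: [2.22, 2.223, -0.0]
contact_force: [0.0, 0.4, 0.7]
finger_gap: 0.01
```

```bash
python3 - <<'E'
from h import *
im=viewer.camera('wrist');cv2.imwrite('pics/w13.png',cv2.resize(im[:,:,::-1],None,fx=1.5,fy=1.5))
im=viewer.camera('side')[:,:,::-1][170:250,200:300];cv2.imwrite('pics/s13.png',cv2.resize(im,None,fx=7,fy=7))
shift(.613,.108,.0085,np.pi/2)
print(manip.get_state()['contact_force'])
E
```

```text
shift [27.7  7.2 -0.1] turn 0.002 now [0.6059 0.0803 0.0084] 1.5724
[-0.25456719  0.23009584  0.10032266]
```

View pics/w13.png

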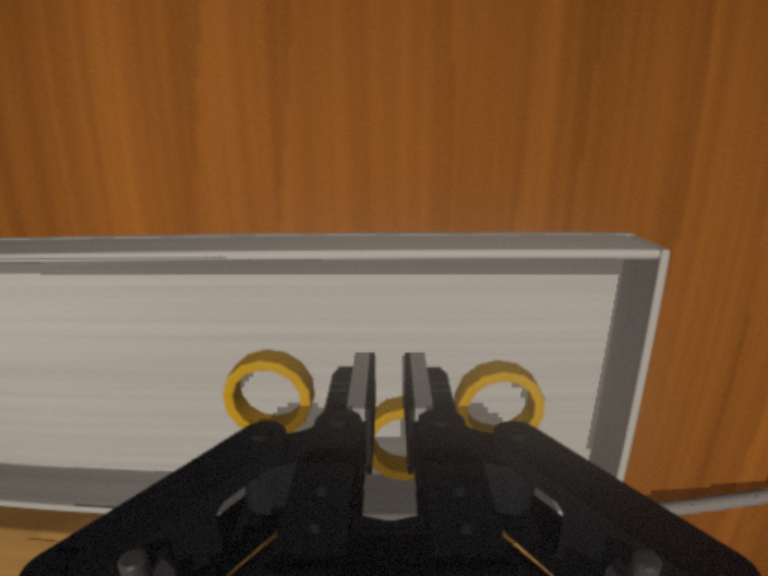

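View pics/s13.png

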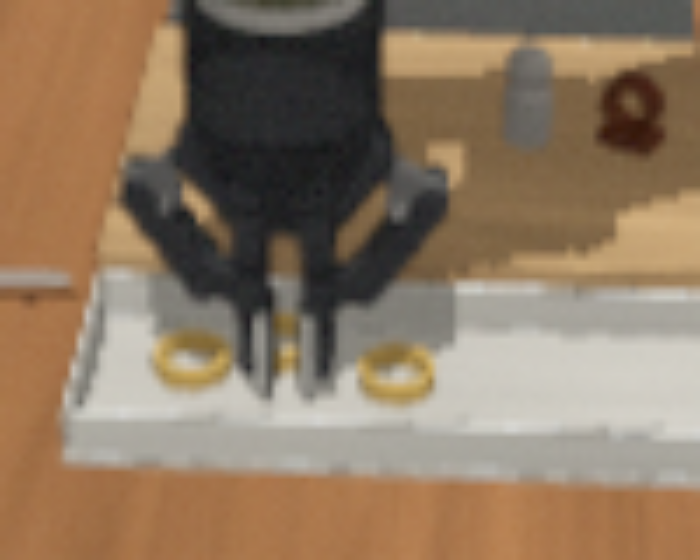

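Ring 1 now lies flat. Backing off and lifting clear.

>>> move_arm(commands="4 0 0 0;6 0 0 0;6 0 -15 0;6 0 -45 0;6 0 -85 0;6 0 -125 0;6 0 -160 0;6 0 -160 0")

```text
clock: 12.9
eef_pos: [0.6084, 0.087, 0.176]
ee_rot: [2.211, 2.218, 0.014]
contact_force: [0.2, 0.4, 0.2]
finger_gap: 0.0104
```

>>> move_arm(commands="-30 -20 0 0;-70 -50 0 0;-110 -90 0 0;-150 -130 0 0;-150 -130 0 0;-150 -130 0 0")

```text
clock: 13.4
eef_pos: [0.4726, -0.0665, 0.1682]
ee_rot: [-2.222, -2.219, 0.003]
contact_force: [0.8, 0.9, 0.7]
finger_gap: 0.0103
```

```bash
python3 - <<'E'
from h import *
im=viewer.camera('wrist');cv2.imwrite('pics/w14.png',cv2.resize(im[:,:,::-1],None,fx=1.5,fy=1.5))
im=viewer.camera('side')[:,:,::-1][150:250,190:320];cv2.imwrite('pics/s14.png',cv2.resize(im,None,fx=6,fy=6))
shift(.613,.108,.0085,np.pi/2)
print(manip.get_state()['contact_force'])
E
```

```text
shift [172.3 137.1 160.1] turn -0.0 now [ 0.4758 -0.0643  0.1685] 1.5708
[0.44320883 0.70530504 0.37356691]
```

View pics/w14.png

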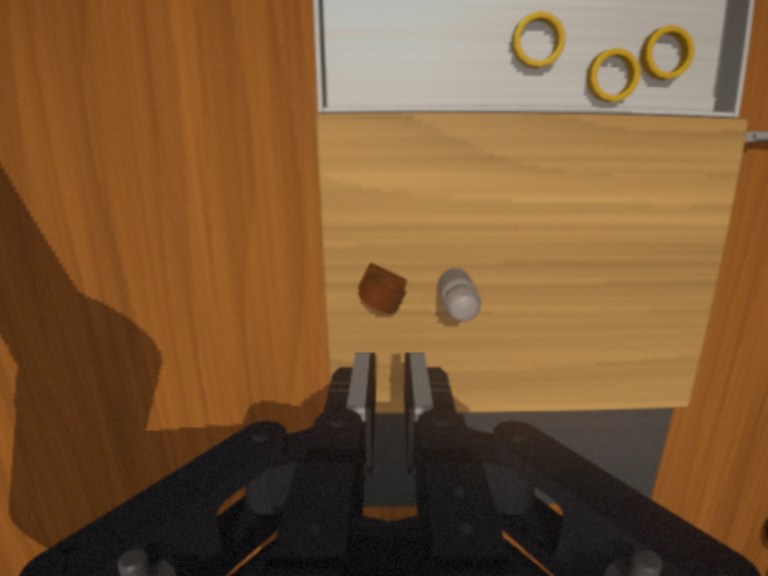

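View pics/s14.png

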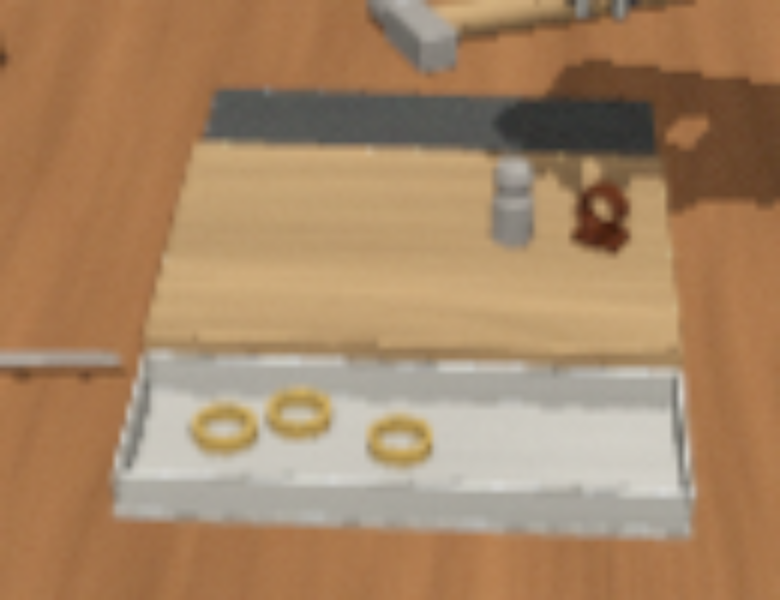

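```bash
python3 -c "
from plant import manip
print(manip.hand_in())"
```

```text
the job is handed in; nothing more can be done
None
```

All three brass rings are now in the tray, and I handed the job in at about 13.5 s of the 51 s allowed.

- **Sweeping:** I pushed each ring over the board's edge with the two fingertips, held about 16 mm apart. The ring next to the punch was first steered about 12 mm away from it.
- **One correction:** the second ring came to rest leaning on the first. I pushed the first ring about 20 mm sideways along the tray floor, and the leaning ring dropped flat. No ring was pinched or lifted, and measured forces stayed around 1 N.
- **Last checks:** the final wrist and side pictures show all three rings lying flat in the tray, with the arm clear of everything. The punch base is within about 0.1 px of its first side picture. The wax blank is still standing and looks unmoved, though I compared it only by eye. The jar, hammer, graver and bowl were never approached; I did not measure them again. No check failed or disagreed at the end.

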